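# Hook the blue tote forward from the deep shelf

### The job

Lift the pull hook out of its store under the meter, lay it on the free rest at the left and let go; then take it again by its red handle, hook its prong behind the blue tote's front lip and drag that tote gently forward until it stands square and flush against the shelf's front stop. Unhook without lifting or tipping the tote and lay the hook back on the rest, prong down and handle towards the robot. Do not touch the blue tote with the gripper, and leave the other things where they are.

Things in the scene. Friction and masses are not known exactly. Their poses are not given: they have to be found in the camera images.
- hook: pull hook, 0.2 kg: square steel shaft 12 x 12, round prong (10 across) at its front, red handle at its rear. Origin: on the shaft axis straight above the prong. +x: from handle to prong; z up; the prong points to -z, ending 38 mm below the origin. Shaft from x = +6 to -130 mm; handle 95 long, 22 wide, 26 high, same axis, x = -130 to -225. Balances at about x = -50.
- hook_tip (a point): lower end of the hook's prong, 38 mm below the hook's origin
- hook_handle (a point): middle of the red handle, on its axis, 180 mm behind the prong (hook x = -180): grip it here, across its 22 mm width, to reach into the shelf
- hook_neck (a point): point on the bare shaft's axis 65 mm behind the prong (hook x = -65), midway between the two saddles: the only part that can be gripped from above (12 mm wide) while the hook is in the store
- store: hook store at the right, fixed; the hook starts in it. Origin: on the bench 60 mm below the lying hook's origin (within 4 mm lengthwise); x along the hook's x (to the robot's left, roughly). Two black saddles, 12 thick, at x = -30 and -112 mm: slot floor 54 mm high, 22 mm wide between yellow ears that rise to 66 mm. A riser covers the handle (see point store_riser).
- store_riser (a point): middle of the front edge of the wooden riser's underside, store x = -140 mm, 122 mm above the bench. The riser (to x = -270, legs at y = +-69 to 79) carries a white and orange meter, top 182 mm. Lift the hook only 20 to 30 mm, draw it out 135 mm or more along the store's +x, then lift it further.
- rest: free hook rest at the left, fixed: two saddles as in the store (x = -30 and -112 mm, slot floor 54 mm, ears to 66 mm, slot 22 mm wide) on a base 150 x 50, no riser. Origin: on the bench below the prong's place; a hook lying right in it has its origin 60 mm above this point and x along this x (away from the robot, roughly), its handle free behind the saddles.
- shelf: deep shelf unit, fixed, open front facing the robot: wooden board 370 wide, 270 deep, top 30 mm above the bench, black posts 15 thick at y = +-177. Origin: bench level, middle of the front edge; +x into the shelf, z up. An aluminium stop strip along the front edge (x = 0 to 6 mm) rises to 55 mm height. See point shelf_fascia for what is above the opening.
- shelf_fascia (a point): middle of the lower edge of the wooden fascia over the shelf's front, 195 mm above the bench, shelf x = 0. The fascia is 12 mm thick (x = 0 to 12) and rises to 240 mm; steel wires roof the bay behind it at about 200 mm. The opening is clear from 55 to 195 mm height.
- blue_tote: the blue tote: open box 150 (x) x 120 (y) x 75 high, walls 4 mm, 0.5 to 0.9 kg, loose on the shelf board, somewhat askew. Origin: centre of underside; x roughly into the shelf, front at -x. A black insert with brass cartridges (53 mm high) fills the rear, x > -1 mm; in front of it it is empty down to the floor. Flush against the stop, its origin is at shelf x = +81 mm.
- blue_tote_lip (a point): middle of the top edge of the blue tote's front wall (tote x = -71 to -75 mm), 75 mm above its underside; outside it a lip 4 thick sticks out 12 mm. If the tote meets the stop askew, one corner touches first; pulling on with 5 to 8 N at the lip middle swings it square, 12 N or more can tip it.
- grey_tote: grey tote, same size and build as the blue one, standing in the shelf beside it. Origin: centre of its underside. Leave it alone.
- red_tin: red tin, 60 across, 45 high, on the bench in front of the robot. Origin: centre of underside. Leave it alone.
- bottle: bottle 56 across, 130 high, left side of the bench. Origin: centre of underside. Leave it alone.
- screwdriver: screwdriver lying at the right. Leave it alone.
- cup: white cup 70 across, 80 high, back right. Origin: centre of underside. Leave it alone.
- foam_block: black foam block 90 x 60 x 40 on the bench in front of the robot. Origin: centre of underside. Leave it alone.
Things that resemble listed ones, but are neither listed nor needed, are in the scene too. What is shaped like the hook but green or turquoise is not meant.

How it is judged:
By the outcome, as a careful person would: the job done as asked, in the order asked, and still so for the second after the job is handed in, with the robot touching nothing.
It also fails if it takes over 72 s, if anything falls off the work surface, if the arm or the gripper's body presses on something with over 40 N, if the wrist force passes 120 N, or if a joint passes its speed limit or range.

### The arm

A 6-joint arm with a two-finger parallel gripper is mounted at the origin on the work surface. World frame = base frame: x ahead of the robot, y to its left, z up, the work surface at z = 0. Lengths are in m, angles in rad, forces in N, time in s.
With the tool pointing down it reaches from about 0.275 to 0.85 m from the base axis. Payload 19 kg.
Tool frame: the origin (TCP) lies between the finger pads; the fingertips stand arm.tips_ahead ahead of it and the grasp point (between the pads) lies 2 mm behind it (arm.tips_ahead is the distance from the TCP to the fingertips, in m); z points along the fingers, y is the line along which they close (so a half turn about z gives the same grasp; the last joint's range is limited). The gripper opens to 85 mm and grips with 20 to 120 N. Pads are 22 mm wide; open, the fingers measure 114 mm over their backs; the gripper's body (76 mm by 85 mm) begins 54 mm behind the grasp point. The pads swing forward as they close: fully open they stand 13 mm farther back than shut.
Start: joints at [1.155, 0.15, 1.437, -0, 1.554, -0.134], TCP at [0.16, 0.552, 0.248] pointing down, gripper open.
Joint ranges: [-2.8, 2.8], [-0.68, 2.1], [0.12, 2.68], [-1.39, 4.53], [0.16, 2.79], [-2.81, 2.81]. Speed limits (rad/s): [1.89, 1.89, 2.22, 3.01, 3.01, 3.01].

### API

Orientations are given as a unit quaternion [x, y, z, w].
In Python, from rig import arm gives the robot as it stands. The module is installed in compiled form; this text tells all that it offers. Calls block until the motion is done:
- arm.move_to(position, orientation): joint-space move of the TCP to a pose.
- arm.move_straight(position, orientation=None, vel=0.15): straight line of the TCP; orientation=None keeps the orientation; vel is the mean speed in m/s.
- arm.set_joints(angles): joint-space move.
- arm.grip(opening): finger opening in m; the grip force is fixed at half the most; returns when the fingers have stopped.
- arm.dwell(seconds).
- arm.ik(position, orientation): joint angles nearest the present ones, or None.
- arm.get_state(): the state.
- arm.get_image(name): name is "side" or "top" or "wrist"; returns a dict with "pixels" (420x560x3 uint8, red, green, blue), "range_z" (420x560 float32, m along the optical axis (not along the pixel's ray), 0 where there is no reading), "fx", "fy", "cx", "cy" (pixels), "k1" (the pictures are not rectified: a ray, as slopes to the right and down, at radius r is drawn at 1 + k1 r^2 times it, then the intrinsics apply), "R" (3x3) and "t" (3): a world point X has camera coordinates R X + t; the wrist camera has in their place "tool_from_camera" (4x4, takes a point from camera to tool coordinates, whose origin is the TCP and whose axes are the flange's). Camera axes: x right, y down, z forward; pixel columns grow to the right and rows downward; lengths in m; the calibration is good to about 2 mm. A picture is of the moment at which its call begins: read the wrist's pose just before it.
A pose or a line that the arm cannot do raises arm.IKError and nothing moves.
- arm.finish_job(): hands the job in; it is judged then, once.
Trained networks look in a picture, given as the dict that the camera call returned (one of the last four; its "shot" number tells which), for a name from the list of things; names that differ only in an ending like _2 or _b are one class to them, and where a whole thing is asked for, a point or a joint stands for the part that bears it (a point fixed in the world has none). Each returns a list of dicts, best first, with "confidence" (0 to 1); they miss things now and then, are a little off and sometimes report something else, mostly with a low value. They report only what shows in the picture. A call takes as long as a camera call. They do not tell look-alikes from the thing itself.
- arm.look_for(picture, query): "point" ([x, y, z] in m, in world coordinates, good to about 4 mm: the middle of the surface that is visible of it).
- arm.landmark_of(picture, query): "point" ([x, y, z] in m, in world coordinates, good to about 4 mm: a listed point, or the origin of a listed thing).
The state is a dict: "time": time; "q": joint angles; "qvel": joint speeds; "joint_torque": joint torques, N m; "position": TCP position; "eef_rot": TCP orientation; "force": force on the tool from outside, world axes, zero at the start; "ft_torque": the same for the moment, N m; "gripper_width": finger opening in m; "grasp_force": force on a finger pad.
Only numpy, scipy, OpenCV 4.12 (cv2) and the standard library are available. Lean on these libraries where they do the work, as an engineer would, in place of code of your own. Each camera call takes 0.05 s, during which the arm holds its last target. There are 200 camera calls.

## Working session

There is one attempt and no reset: what is moved stays moved. The work goes in short steps, each a Python script; the robot and the scene stay as the last script left them, time stands still between calls to the robot, and variables do not carry over. Pictures are saved under pics/ and viewed, at most 10 in all, crops included, and the job is handed in when it is done.

```bash
mkdir -p pics; ls
cat > h.py <<'E'
from rig import arm
import numpy as np, cv2
from scipy.spatial.transform import Rotation as Rn
def save(im,name,crop=None,scale=1):
    p=im["pixels"][:,:,::-1]
    if crop: p=p[crop[1]:crop[3],crop[0]:crop[2]]
    if scale!=1: p=cv2.resize(p,None,fx=scale,fy=scale,interpolation=cv2.INTER_CUBIC)
    cv2.imwrite("pics/"+name+".png",p)
def cloud(im,st=None):
    h,w=im["range_z"].shape
    u,v=np.meshgrid(np.arange(w),np.arange(h))
    xd=(u-im["cx"])/im["fx"]; yd=(v-im["cy"])/im["fy"]
    x,y=xd.copy(),yd.copy()
    for _ in range(8):
        f=1+im["k1"]*(x*x+y*y); x,y=xd/f,yd/f
    z=im["range_z"]; P=np.stack([x*z,y*z,z],-1)
    if "R" in im: W=(P-im["t"])@im["R"]
    else:
        T=np.array(im["tool_from_camera"]); P=P@T[:3,:3].T+T[:3,3]
        W=P@Rn.from_quat(st["eef_rot"]).as_matrix().T+st["position"]
    W[z<=0]=np.nan
    return W
E
python3 - <<'E'
from h import *
s=arm.get_state(); print(s, arm.tips_ahead)
for n in("top","side"):
    im=arm.get_image(n); save(im,n+"0"); np.savez("pics/%s0.npz"%n,W=cloud(im),px=im["pixels"])
    print(n, (-np.array(im["R"]).T@im["t"]).round(3))
    for q in "hook hook_tip hook_handle hook_neck store store_riser rest shelf shelf_fascia blue_tote blue_tote_lip grey_tote red_tin bottle cup foam_block".split():
        print(q,[(np.round(d["point"],3).tolist(),round(d["confidence"],2)) for d in arm.landmark_of(im,q)[:4]])
E
```

```text
pics
{'time': 0.0, 'q': array([ 1.15498077e+00,  1.50969622e-01,  1.43803229e+00,  1.42292999e-05,
        1.55376595e+00, -1.33988450e-01]), 'qvel': array([-1.44473521e-03, -6.71216898e-04, -4.63961216e-04,  8.33843651e-04,
       -9.53533132e-05,  4.94854455e-04]), 'joint_torque': array([ 1.22833037e-03, -7.13044238e+01, -5.70869243e+01,  2.53038866e-05,
        8.78688617e-03,  1.21167204e-06]), 'position': array([0.15983333, 0.55211161, 0.24768414]), 'eef_rot': array([ 1.40447772e-01,  9.90087914e-01, -5.63606864e-04, -1.66352337e-04]), 'force': array([-0.97815727,  0.21397002, -0.36090716]), 'ft_torque': array([0.02611403, 0.07695757, 0.01587535]), 'grasp_force': 0.0, 'gripper_width': 0.08526001245466482} 0.017
top [ 0.234 -0.002  1.52 ]
hook [([0.223, 0.33, 0.005], 0.91), ([0.609, 0.002, 0.194], 0.63), ([0.458, -0.182, 0.064], 0.58), ([0.097, -0.36, 0.009], 0.55)]
hook_tip [([0.077, -0.328, 0.006], 0.71), ([0.257, 0.348, 0.006], 0.7), ([0.459, -0.183, 0.025], 0.55), ([0.623, 0.339, 0.002], 0.22)]
hook_handle [([0.323, 0.172, 0.012], 0.95), ([0.431, -0.363, 0.06], 0.74), ([0.248
[... 884 characters left out ...]
402, 0.041, -0.003], 0.44)]
hook_handle [([0.431, -0.356, 0.056], 0.85), ([0.32, 0.18, 0.013], 0.38)]
hook_neck [([0.449, -0.244, 0.059], 0.84), ([0.463, -0.182, 0.059], 0.39)]
store [([0.457, -0.177, -0.005], 0.94)]
store_riser []
rest [([0.619, 0.334, -0.001], 0.57)]
shelf [([0.612, 0.001, -0.003], 0.71)]
shelf_fascia [([0.772, -0.086, 0.029], 0.68), ([0.619, 0.336, 0.0], 0.15)]
blue_tote [([0.769, 0.079, 0.03], 0.92)]
blue_tote_lip [([0.699, 0.082, 0.106], 0.96)]
grey_tote [([0.769, -0.091, 0.027], 0.88)]
red_tin [([0.4, 0.044, 0.001], 0.61)]
bottle [([0.509, 0.546, 0.002], 0.95)]
cup [([0.687, -0.4, 0.001], 0.81), ([0.448, -0.247, 0.059], 0.17)]
foam_block [([0.389, -0.06, 0.002], 0.64)]
```

View pics/top0.png

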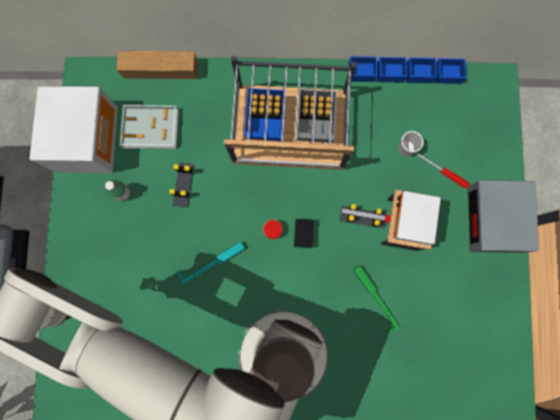

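View pics/side0.png

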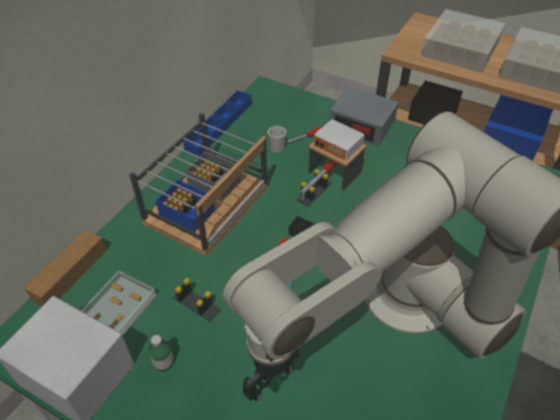

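Top view: the red-handled hook lies in the store at about (365,215), with its handle running under the meter riser at (413,218). There are two look-alikes, turquoise at (212,262) and green at (377,297), and a screwdriver with a red handle at (452,178). The hook at (365,215) fits: steel shaft, red handle, under the meter. The rest is at (182,185) and the blue tote at (266,113). Next is the confirming crop, along with yaw measurements.

Run:
```python
import numpy as np, cv2
for n in("top","side"):
    d=np.load("pics/%s0.npz"%n); W=d["W"]; px=d["px"]
    if n=="top": cv2.imwrite("pics/crop1.png",cv2.resize(px[60:260,150:450,::-1],None,fx=2.6,fy=2.6,interpolation=cv2.INTER_CUBIC))
    hsv=cv2.cvtColor(px,cv2.COLOR_RGB2HSV); H,S,V=[hsv[...,i].astype(int) for i in range(3)]
    yel=(abs(H-27)<7)&(S>140)&(V>90)
    for nm,c in(("rest",(.56,.337)),("store",(.446,-.25))):
        m=yel&(abs(W[...,0]-c[0])<.13)&(abs(W[...,1]-c[1])<.13)&(W[...,2]>.03)&(W[...,2]<.085)
        k,l,st,ce=cv2.connectedComponentsWithStats(m.astype(np.uint8))
        for i in range(1,k):
            if st[i,4]>5: print(n,nm,ce[i].round(),st[i,4],np.nanmean(W[l==i],0).round(4),np.nanmax(W[l==i],0).round(3)[2])
    blue=(abs(H-112)<12)&(S>120)&(abs(W[...,0]-.77)<.13)&(abs(W[...,1]-.08)<.1)&(abs(W[...,2]-.105)<.012)
    P=W[blue][:,:2].astype(np.float32); print(n,"tote",len(P),cv2.minAreaRect(P*1000))
    # shelf fascia top edge z~.24, stop strip z~.055
    for nm,z in(("fascia",.24),("stop",.055)):
        m=(abs(W[...,2]-z)<.006)&(abs(W[...,0]-.615)<.03)&(abs(W[...,1])<.17)
        Q=W[m]; 
        if len(Q)>10: f=np.polyfit(Q[:,1],Q[:,0],1); print(n,nm,len(Q),f,np.degrees(np.arctan(f[0])),Q[:,:2].min(0),Q[:,:2].max(0))
```

```text
top rest [176. 167.] 21 [0.5896 0.3579 0.0625] 0.069
top rest [186. 168.] 24 [0.5857 0.3235 0.0627] 0.071
top rest [172. 192.] 21 [0.5076 0.3657 0.0634] 0.071
top rest [182. 193.] 25 [0.5037 0.3322 0.0621] 0.07
top store [353. 207.] 20 [ 0.4707 -0.2124  0.0607] 0.072
top store [378. 211.] 18 [ 0.4575 -0.2913  0.0651] 0.072
top store [351. 218.] 28 [ 0.4355 -0.2066  0.061 ] 0.072
top store [376. 222.] 24 [ 0.4233 -0.2865  0.0581] 0.069
top tote 274 ((760.5511474609375, 76.37782287597656), (115.93883514404297, 163.3336181640625), 88.12645721435547)
top fascia 544 [0.03788343 0.61622751] 2.1695232351869924 [ 0.60478049 -0.16806371] [0.62946594 0.16914587]
top stop 231 [0.03870299 0.61329262] 2.2164114937566226 [ 0.60447432 -0.16901009] [0.62960857 0.16742156]
side rest [186. 281.] 23 [0.5873 0.3259 0.0642] 0.073
side rest [178. 289.] 27 [0.5907 0.3603 0.0633] 0.073
side rest [207. 294.] 26 [0.5058 0.3339 0.0635] 0.072
side rest [200. 302.] 28 [0.509  0.3681 0.0637] 0.072
side store [316. 172.] 14 [ 0.4589 -0.2892  0.0649] 0.072
side store [325. 176.] 19 [ 0.4218 -0.2836  0.0637] 0.071
side store [303. 184.] 14 [ 0.4712 -0.2092  0.0645] 0.074
side store [312. 189.] 18 [ 0.4354 -0.2059  0.062 ] 0.071
side tote 261 ((764.4716186523438, 75.56605529785156), (127.65264129638672, 169.26992797851562), 87.65910339355469)
side fascia 371 [0.037179   0.61710787] 2.1292191769240842 [ 0.60406149 -0.16985448] [0.63130928 0.16935777]
side stop 191 [0.04070063 0.6146548 ] 2.3306879478740936 [ 0.60523273 -0.16986732] [0.62687749 0.16035617]
```

View pics/crop1.png

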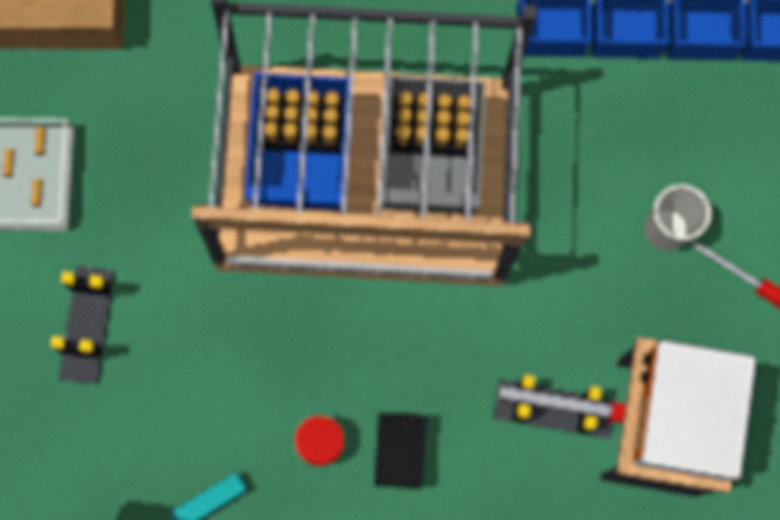

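The crop confirms it: the steel-shafted hook with the red handle end at (617,411) goes under the riser, and the free rest is at (85,320). Next I check reachability for the plan, move above the neck and take a close look.

```bash
cat >> h.py <<'E'
def quat(yaw,flip=0,lean=0):
    """tool down, closing across a hook of heading yaw; lean>0: wrist leans back to the hook's handle side"""
    f=np.array([np.cos(yaw),np.sin(yaw),0]); u=np.array([0,0,1.])
    z=np.sin(lean)*f-np.cos(lean)*u
    y=np.cross(u,f)*(-1 if flip else 1)
    return Rn.from_matrix(np.stack([np.cross(y,z),y,z],1)).as_quat()
def tcp(origin,yaw,along,q,back=.002):
    """TCP so that the grasp point is at hook x=along"""
    f=np.array([np.cos(yaw),np.sin(yaw),0])
    return np.array(origin)+along*f+back*Rn.from_quat(q).as_matrix()[:,2]
SY=np.radians(80.8); SO=np.array([.458,-.180,.060])
RY=np.radians(-5.6); RO=np.array([.618,.339,.060])
HY=np.radians(-2.2); SH=np.array([.611,0,0])
E
python3 - <<'E'
from h import *
r=lambda a:None if a is None else np.round(a,2).tolist()
for fl in(0,1):
    print(fl,"neck",r(arm.ik(tcp(SO,SY,-.065,quat(SY,fl)),quat(SY,fl))),"rest",r(arm.ik(tcp(RO,RY,-.065,quat(RY,fl)),quat(RY,fl))))
    for L in(0,.35,.6):
        q=quat(RY,fl,L); q2=quat(HY,fl,L)
        print(L,r(arm.ik(tcp(RO,RY,-.18,q),q)),r(arm.ik(tcp([.735,.081,.165],HY,-.18,q2),q2)),r(arm.ik(tcp([.62,.081,.12],HY,-.18,q2),q2)))
E
```

```text
0 neck [-0.65, 0.16, 1.83, -0.0, 1.15, 2.65] rest [0.44, 0.43, 1.48, -0.0, 1.24, -1.03]
0 [0.55, 0.27, 1.7, -0.0, 1.17, -0.93] [0.02, 0.17, 1.59, -0.0, 1.38, -1.51] [0.03, -0.03, 1.9, -0.0, 1.27, -1.51]
0.35 [0.67, 0.16, 1.88, -0.32, 0.88, -0.62] [0.03, -0.03, 1.84, -0.03, 0.98, -1.49] [0.04, -0.24, 2.12, -0.04, 0.91, -1.47]
0.6 [0.78, 0.14, 1.99, -0.7, 0.74, -0.23] [0.05, -0.14, 2.02, -0.08, 0.67, -1.44] [0.07, -0.37, 2.28, -0.1, 0.63, -1.4]
1 neck [-0.65, 0.16, 1.83, -0.0, 1.15, -0.49] rest [0.44, 0.43, 1.48, -0.0, 1.24, 2.11]
0 [0.55, 0.27, 1.7, -0.0, 1.17, 2.21] [0.02, 0.17, 1.59, -0.0, 1.38, 1.63] [0.03, -0.03, 1.9, -0.0, 1.27, 1.63]
0.35 [0.67, 0.16, 1.88, -0.32, 0.88, 2.52] [0.03, -0.03, 1.84, -0.03, 0.98, 1.65] [0.04, -0.24, 2.12, -0.04, 0.91, 1.67]
0.6 None [0.05, -0.14, 2.02, -0.08, 0.67, 1.7] [0.07, -0.37, 2.28, -0.1, 0.63, 1.74]
```

Run:
```python
from h import *
q=quat(SY,1)
arm.move_to(tcp(SO+[0,0,.25],SY,-.065,q),q)
st=arm.get_state(); im=arm.get_image("wrist"); save(im,"w1"); W=cloud(im,st); px=im["pixels"]
for k in("hook","hook_neck","hook_tip","store"): print(k,[(np.round(d["point"],4).tolist(),round(d["confidence"],2)) for d in arm.landmark_of(im,k)[:2]])
print(st["time"],st["position"],st["force"])
f=np.array([np.cos(SY),np.sin(SY)]); n=np.array([-f[1],f[0]])
D=W[...,:2]-SO[:2]; a=D@f; b=D@n
m=(abs(W[...,2]-.066)<.004)&(abs(b)<.011)&(a>-.1)&(a<.05)
p=np.polyfit(a[m],b[m],1); print(m.sum(),p,"front end",np.nanpercentile(a[m],99),"z",np.nanmedian(W[...,2][m]))
```

```text
hook [([0.1007, -0.3535, 0.0061], 0.65)]
hook_neck [([0.4541, -0.2469, 0.0559], 0.8)]
hook_tip [([0.0767, -0.3274, 0.0091], 0.78)]
store [([0.4614, -0.182, -0.0014], 0.87)]
4.6833 [ 0.44787913 -0.24368023  0.30797671] [-0.05717977 -0.52257308 -0.83857611]
1122 [ 0.006464   -0.00044312] front end 0.0028920317213280747 z 0.06688200526069077
```

View pics/w1.png

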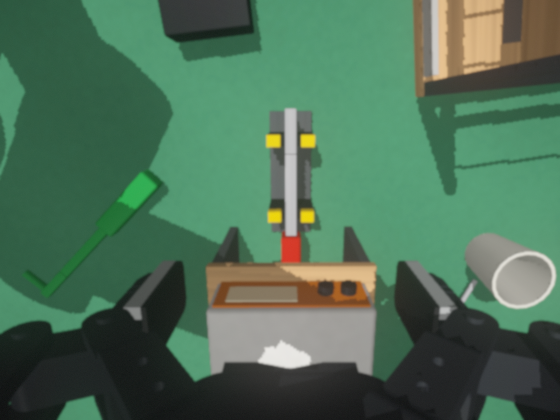

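The wrist view shows the steel shaft from (290,110) to (290,235), the red handle under the riser at (290,248), and the shaft centred as predicted. The hook sits about 3 mm back. Grasping and drawing it out now.

Run:
```python
from h import *
q=quat(SY,1); f=np.array([np.cos(SY),np.sin(SY),0])
O=SO-.003*f
g=lambda o:tcp(o,SY,-.065,q)
arm.move_straight(g(O),vel=.18); print("down",arm.get_state()["force"])
arm.grip(0.0); s=arm.get_state(); print(s["gripper_width"],s["grasp_force"],s["force"])
arm.move_straight(g(O+[0,0,.025]),vel=.06); print("up",arm.get_state()["force"])
arm.move_straight(g(O+[0,0,.025]+.145*f),vel=.12); print("out",arm.get_state()["force"])
arm.move_straight(g(O+[0,0,.25]+.145*f),vel=.2)
s=arm.get_state(); print(s["time"],s["gripper_width"],s["grasp_force"],s["force"],s["position"])
```

```text
down [-0.29736921 -0.52410545 -0.02672459]
0.010803796725352309 58.85624349117279 [-0.67219829  0.75156907  5.64125853]
up [ 0.47577043  0.27595655 -2.13971668]
out [-0.17189829 -0.12755812 -1.88522043]
10.3417 0.010480814999965001 58.442060351371765 [-0.23204147 -0.47967249 -2.19199136] [ 0.47002859 -0.10394485  0.30686937]
```

Run:
```python
from h import *
q=quat(RY,1); g=lambda dz:tcp(RO+[0,0,dz],RY,-.065,q)
arm.move_to(g(.27),q); arm.move_straight(g(.06),vel=.2)
st=arm.get_state(); im=arm.get_image("wrist"); save(im,"w2"); W=cloud(im,st); px=im["pixels"]
print(st["time"],st["position"],st["force"])
hsv=cv2.cvtColor(px,cv2.COLOR_RGB2HSV); H,S,V=[hsv[...,i].astype(int) for i in range(3)]
f=np.array([np.cos(RY),np.sin(RY)]); n=np.array([-f[1],f[0]]); D=W[...,:2]-RO[:2]; a=D@f; b=D@n
m=(abs(H-27)<7)&(S>140)&(V>80)&(abs(b)<.05)
k,l,s_,ce=cv2.connectedComponentsWithStats(m.astype(np.uint8))
for i in range(1,k):
    if s_[i,4]>15: t=l==i; print(ce[i].round(),s_[i,4],"a,b,z",np.nanmean(a[t]).round(4),np.nanmean(b[t]).round(4),np.nanmax(W[...,2][t]).round(3))
m=(W[...,2]>.115)&(W[...,2]<.14)&(abs(b)<.02)&(a>-.04)&(a<.03)
print(m.sum(),np.polyfit(a[m],b[m],1),np.polyfit(a[m],W[...,2][m],1),np.nanpercentile(a[m],99))
```

```text
13.625 [0.55379578 0.34552017 0.11929008] [ 0.29816714  1.4644854  -1.53201388]
[255. 171.] 698 a,b,z -0.0274 0.019 0.068
[323. 171.] 678 a,b,z -0.0273 -0.0163 0.069
4940 [0.00175585 0.00115641] [0.0027694  0.12794984] 0.0073733088797905836
```

View pics/w2.png

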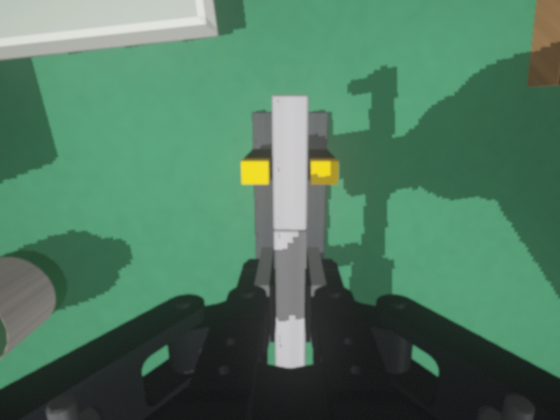

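The hook is level, with its shaft centred between the front ears at (255,171) and (323,171). Lowering it, releasing, then regripping by the handle.

Run:
```python
from h import *
q=quat(RY,1); g=lambda dz:tcp(RO+[0,0,dz],RY,-.065,q)
arm.move_straight(g(.001),vel=.1); print(arm.get_state()["force"])
arm.grip(.085); arm.dwell(.2)
arm.move_straight(g(.14),vel=.25)
im=arm.get_image("top"); 
for k in("hook","hook_neck","hook_handle"): print(k,[(np.round(d["point"],4).tolist(),round(d["confidence"],2)) for d in arm.landmark_of(im,k)[:3]])
L=.35; q=quat(RY,0,L)
arm.move_to(tcp(RO+[0,0,.11],RY,-.18,q),q)
st=arm.get_state(); im=arm.get_image("wrist"); save(im,"w3"); W=cloud(im,st); px=im["pixels"]
print(st["time"],st["position"],st["gripper_width"],[(np.round(d["point"],4).tolist(),round(d["confidence"],2)) for d in arm.landmark_of(im,"hook_handle")[:2]])
hsv=cv2.cvtColor(px,cv2.COLOR_RGB2HSV); H,S,V=[hsv[...,i].astype(int) for i in range(3)]
f=np.array([np.cos(RY),np.sin(RY)]); n=np.array([-f[1],f[0]]); D=W[...,:2]-RO[:2]; a=D@f; b=D@n
m=((H<8)|(H>172))&(S>140)&(abs(b)<.04)&(W[...,2]>.065); print("red",m.sum(),np.polyfit(a[m],b[m],1),b[m].mean(),np.nanpercentile(a[m],[1,99]),np.polyfit(a[m],W[...,2][m],1))
m=(abs(W[...,2]-.066)<.005)&(abs(b)<.011)&(a>-.1)&(a<.05); print("shaft",m.sum(),np.polyfit(a[m],b[m],1),np.nanpercentile(a[m],[1,99]),np.nanmedian(W[...,2][m]))
```

```text
[ 0.64479249 -0.0230883  -2.38701625]
hook [([0.0997, -0.3594, 0.0111], 0.64)]
hook_neck [([0.695, 0.0795, 0.1043], 0.72), ([0.1512, -0.3211, 0.0154], 0.64), ([0.6117, 0.0001, 0.1942], 0.41)]
hook_handle [([0.3238, 0.177, 0.0138], 0.75), ([0.2483, -0.2538, 0.0163], 0.56)]
18.7167 [0.43966252 0.35650005 0.16817398] 0.08482124955120701 [([0.4369, 0.3564, 0.0604], 0.97)]
red 4800 [0.00264355 0.00079084] 0.0003046623597591999 [-0.22337093 -0.13233674] [0.0103345  0.07550798]
shaft 1197 [6.44531565e-05 3.55485226e-04] [-0.09927037  0.00533964] 0.06702061747805264
```

View pics/w3.png

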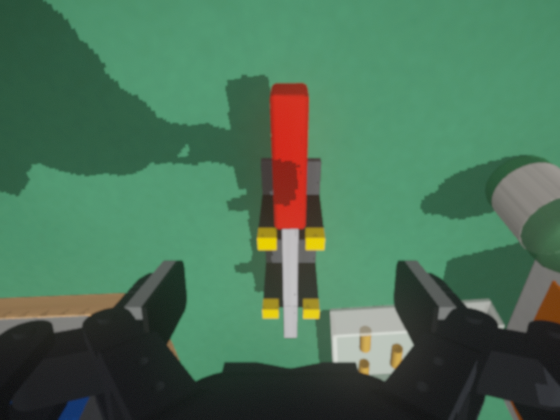

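The hook lies exactly in the rest: red handle at (290,155), shaft through both pairs of ears. Now gripping the handle and moving in front of the shelf.

Run:
```python
from h import *
L=.35; q=quat(RY,0,L); q2=quat(HY,0,L)
arm.move_straight(tcp(RO,RY,-.18,q),vel=.15); print(arm.get_state()["force"])
arm.grip(0.); s=arm.get_state(); print(s["gripper_width"],s["grasp_force"],s["force"])
arm.move_straight(tcp(RO+[0,0,.10],RY,-.18,q),vel=.12)
print(arm.get_state()["force"],arm.get_state()["ft_torque"])
f=np.array([np.cos(RY),np.sin(RY),0])
arm.move_straight(tcp(RO+[0,0,.10]-.08*f,RY,-.18,q),vel=.2)
arm.move_straight(tcp([.55,.086,.155],HY,-.18,q2),q2,vel=.25)
st=arm.get_state(); print(st["time"],st["position"],st["gripper_width"],st["force"])
for n in("side","wrist","top"):
    im=arm.get_image(n); W=cloud(im,st); save(im,"p_"+n)
    for k in("hook","hook_tip","hook_neck","blue_tote_lip"): print(n,k,[(np.round(d["point"],4).tolist(),round(d["confidence"],2)) for d in arm.landmark_of(im,k)[:3]])
    f=np.array([np.cos(HY),np.sin(HY)]); nn=np.array([-f[1],f[0]]); D=W[...,:2]-[.55,.086]; a=D@f; b=D@nn
    m=(abs(W[...,2]-.16)<.03)&(abs(b)<.02)&(a>-.1)&(a<.03)
    if m.sum()>20: print(n,"shaft",m.sum(),np.polyfit(a[m],b[m],1),np.polyfit(a[m],W[...,2][m],1),np.nanpercentile(a[m],99))
```

```text
[ 0.47035137 -0.44522067 -0.38790615]
0.02108484995832525 60.38947105407715 [-1.52879705  0.33105241  3.45255493]
[ 0.24421767 -0.73286564 -2.10793666] [0.03151418 0.49403803 0.02201797]
23.3167 [0.3707473  0.09307206 0.15305107] 0.021080092923303036 [-0.54006878  0.85675726 -1.32340438]
side hook [([0.2252, 0.3318, 0.0071], 0.94), ([0.5519, 0.0879, 0.1529], 0.63)]
side hook_tip [([0.2585, 0.3543, 0.0088], 0.7), ([0.5515, 0.0844, 0.1153], 0.67), ([0.769, 0.0746, 0.0272], 0.2)]
side hook_neck [([0.2617, 0.2759, 0.0099], 0.89), ([0.4819, 0.0879, 0.1563], 0.74)]
side blue_tote_lip [([0.6962, 0.083, 0.1056], 0.82)]
side shaft 176 [0.00190871 0.00158789] [-0.04352528  0.15485773] 0.006781726245380272
wrist hook []
wrist hook_tip []
wrist hook_neck []
wrist blue_tote_lip []
top hook [([0.5506, 0.0831, 0.1606], 0.69), ([0.2241, 0.3274, 0.0084], 0.65), ([0.0982, -0.358, 0.0074], 0.59)]
top hook_tip [([0.072, -0.3278, 0.0033], 0.91), ([0.2555, 0.3508, 0.0071], 0.52)]
top hook_neck [([0.2578, 0.2756, 0.0072], 0.72), ([0.4855, 0.0888, 0.1564], 0.7), ([0.152, -0.3218, 0.0151], 0.69)]
top blue_tote_lip [([0.6968, 0.081, 0.1037], 0.57)]
top shaft 147 [-0.00135031 -0.00244388] [-0.01463809  0.15901388] 0.004567259060818356
```

```bash
cat >> h.py <<'E'
HL=.35; HQ=quat(HY,0,HL); HF=np.array([np.cos(HY),np.sin(HY),0])
B=np.array([.55,.086,0])
def hk(s,z):  # hook origin at world x ~ .55+s on the pull line
    p=B+s*HF; return tcp([p[0],p[1],z],HY,-.18,HQ)
E
python3 - <<'E'
from h import *
arm.move_straight(hk(0,.162),vel=.1)
arm.move_straight(hk(.178,.162),vel=.15); print("in",arm.get_state()["force"].round(2))
arm.move_straight(hk(.178,.120),vel=.08); s=arm.get_state(); f0=s["force"]; print("down",f0.round(2))
for k in range(12):
    d=.178-.0075*(k+1)
    if d<.1: break
    arm.move_straight(hk(d,.120),vel=.04); s=arm.get_state(); print(round(d,4),(s["force"]-f0).round(2))
    if (s["force"]-f0)@HF>7: break
im=arm.get_image("side"); save(im,"drag",(130,100,330,250),4)
for k in("hook_tip","blue_tote_lip","blue_tote"): print(k,[(np.round(d["point"],4).tolist(),round(d["confidence"],2)) for d in arm.landmark_of(im,k)[:3]])
print(s["time"])
E
```

```text
in [ 0.06  0.18 -2.49]
down [-0.61  0.46 -2.63]
0.1705 [ 0.98 -1.01  0.67]
0.163 [0.33 0.11 0.93]
0.1555 [ 0.82 -1.32  0.58]
0.148 [ 0.54 -0.56  0.79]
0.1405 [-0.19 -1.09  0.68]
0.133 [ 0.79 -0.91 -0.34]
0.1255 [ 0.06 -0.52  0.67]
0.118 [ 0.8  -0.51  0.93]
0.1105 [-0.19 -0.42  0.14]
0.103 [1.23 0.31 1.35]
hook_tip [([0.2564, 0.3517, 0.0101], 0.9), ([0.6538, 0.0764, 0.0806], 0.58), ([0.0791, -0.3259, 0.0073], 0.58)]
blue_tote_lip [([0.6465, 0.0835, 0.1027], 0.62)]
blue_tote [([0.7194, 0.0813, 0.0298], 0.7)]
29.6583
```

View pics/drag.png

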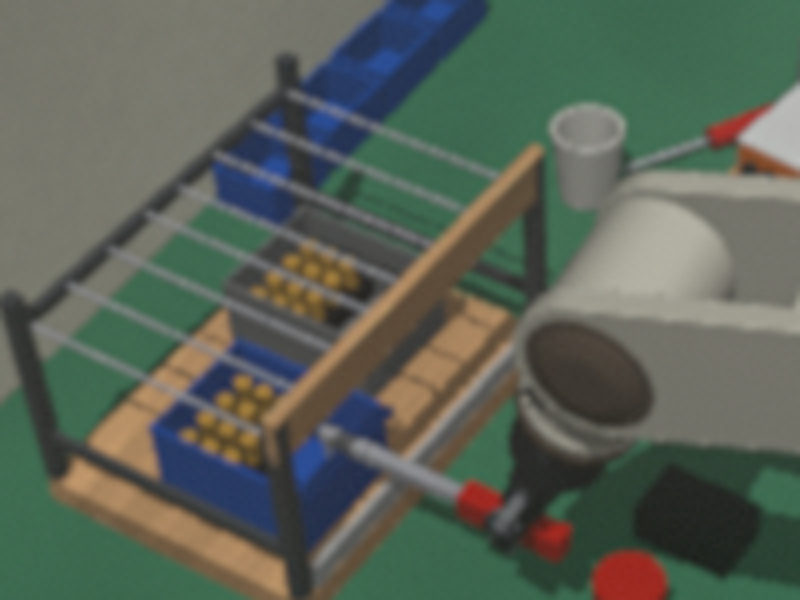

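The tote is following the hook (shaft over the lip at about (340,440)) and the forces are small. Continuing in finer steps with a force limit.

Run:
```python
from h import *
f0=np.array([-.3,-.1,-2.3]); d=.103
while d>.066:
    d-=.005 if d>.086 else .0012
    arm.move_straight(hk(d,.120),vel=.03)
    F=[]
    for _ in range(3): arm.dwell(.02); F.append(arm.get_state()["force"])
    F=np.mean(F,0)-f0; print(round(d,4),F.round(2))
    if F@HF>5.2: break
s=arm.get_state(); print(s["time"])
Ws={}
for n in("side","top"):
    im=arm.get_image(n); np.savez("pics/%s2.npz"%n,W=cloud(im),px=im["pixels"])
    for k in("hook_tip","blue_tote_lip","blue_tote"): print(n,k,[(np.round(v["point"],4).tolist(),round(v["confidence"],2)) for v in arm.landmark_of(im,k)[:2]])
```

```text
0.098 [ 0.32 -0.    0.44]
0.093 [0.47 0.23 0.03]
0.088 [0.52 0.31 0.77]
0.083 [ 1.17 -0.21  0.21]
0.0818 [ 0.49 -0.4   0.34]
0.0806 [ 1.61 -0.05  0.01]
0.0794 [10.5  -0.34 -3.04]
32.225
side hook_tip [([0.2561, 0.3506, 0.0067], 0.84), ([0.0771, -0.3242, 0.0083], 0.49)]
side blue_tote_lip [([0.6249, 0.0839, 0.1049], 0.82), ([0.6341, 0.084, 0.1198], 0.3)]
side blue_tote [([0.6953, 0.0813, 0.0269], 0.58)]
top hook_tip [([0.2592, 0.3525, 0.0029], 0.72), ([0.0745, -0.3283, 0.0079], 0.61)]
top blue_tote_lip [([0.624, 0.0808, 0.1043], 0.95)]
top blue_tote [([0.6956, 0.0758, 0.0305], 0.76)]
```

```bash
cat > yaw.py <<'E'
from h import *
def yaw(W,px):
    hsv=cv2.cvtColor(px,cv2.COLOR_RGB2HSV); H,S,V=[hsv[...,i].astype(int) for i in range(3)]
    D=W-SH; a=D[...,:2]@HF[:2]; b=D[...,:2]@np.array([-HF[1],HF[0]])
    m=(abs(H-112)<12)&(S>110)&(abs(D[...,2]-.105)<.009)&(a>-.01)&(a<.17)&(abs(b-.08)<.085)
    A,Bm=a[m],b[m]; out=[]
    for side in(1,-1):       # outer edge of each long wall per 12 mm bin
        xs,ys=[],[]
        for c in np.arange(.02,.15,.008):
            t=abs(A-c)<.005
            if t.sum()>1:
                e=(Bm[t]*side).max()*side; xs.append(c); ys.append(e)
        if len(xs)>5:
            p=np.polyfit(xs,ys,1); r=np.array(ys)-np.polyval(p,xs); k=abs(r)<2*np.median(abs(r))+1e-4
            p=np.polyfit(np.array(xs)[k],np.array(ys)[k],1); out.append((side,len(xs),round(np.degrees(np.arctan(p[0])),2),round(np.polyval(p,.08),4)))
    return out,(cv2.minAreaRect(np.stack([A,Bm],1).astype(np.float32)*1000) if m.any() else None)
E
python3 - <<'E'
from yaw import *
for n in("top","side"):
    for i in("0","2"):
        d=np.load("pics/%s%s.npz"%(n,i)); W=d["W"].copy()
        if i=="0": W[...,:2]-=.076*HF[:2]
        print(n,i,yaw(W,d["px"]))
d=np.load("pics/top2.npz"); cv2.imwrite("pics/top2c.png",cv2.resize(d["px"][70:190,210:370,::-1],None,fx=5,fy=5,interpolation=cv2.INTER_CUBIC))
E
```

```text
top 0 ([(1, 17, np.float64(-0.45), np.float64(0.1388)), (-1, 17, np.float64(0.32), np.float64(0.1362))], ((70.99256896972656, 81.55029296875), (161.79043579101562, 117.32268524169922), 0.01337688509374857))
top 2 ([(1, 13, np.float64(0.49), np.float64(0.1386)), (-1, 13, np.float64(0.8), np.float64(0.1363))], ((74.99710845947266, 81.2454605102539), (163.06785583496094, 117.56834411621094), 1.0458202362060547))
side 0 ([(1, 17, np.float64(0.64), np.float64(0.1429)), (-1, 17, np.float64(0.99), np.float64(0.0212))], ((76.28133392333984, 81.31200408935547), (166.0872344970703, 127.35102844238281), 0.12854719161987305))
side 2 ([(1, 17, np.float64(-0.22), np.float64(0.1435)), (-1, 17, np.float64(-13.94), np.float64(0.0644))], ((74.10140991210938, 83.33480834960938), (165.22232055664062, 122.59355926513672), 0.3554188311100006))
```

View pics/top2c.png

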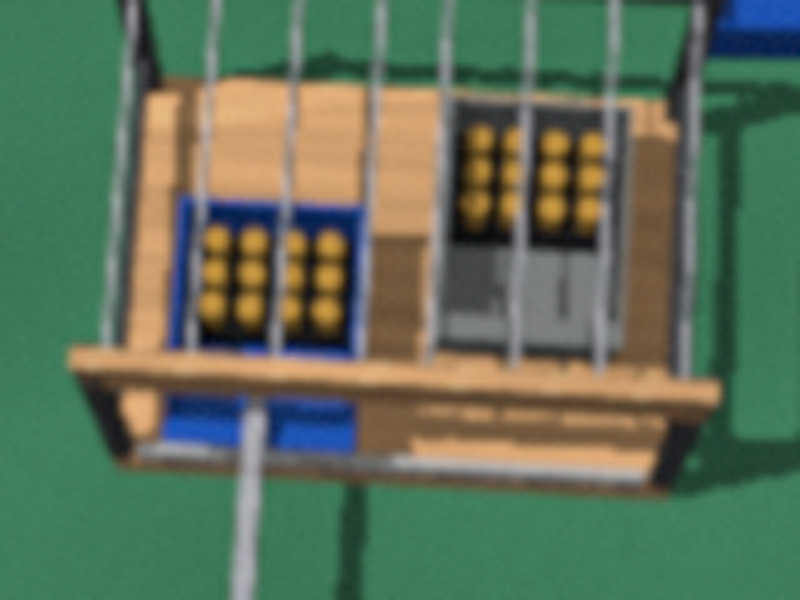

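Run:
```python
from yaw import *
f0=np.array([-.3,-.1,-2.3])
def F(n=5):
    v=[]
    for _ in range(n): arm.dwell(.02); v.append(arm.get_state()["force"])
    return (np.mean(v,0)-f0).round(2)
print("now",F(),arm.get_state()["ft_torque"].round(2))
for d in(.0798,.0802,.0798,.0796): arm.move_straight(hk(d,.120),vel=.02); print(d,F())
for n in("top","side"):
    im=arm.get_image(n); print(n,yaw(cloud(im),im["pixels"])[1])
# subpixel edges from the top picture: project tote rear edge & stop strip via colour
im=arm.get_image("top"); W=cloud(im); px=im["pixels"]
hsv=cv2.cvtColor(px,cv2.COLOR_RGB2HSV).astype(int); blue=(abs(hsv[...,0]-112)<12)&(hsv[...,1]>110)
us,vr,vf=[],[],[]
for u in range(246,283):
    c=np.where(blue[95:165,u])[0]
    if len(c)>3: us.append(u); vr.append(c.min()); vf.append(c.max())
for nm,v in(("rear",vr),("front",vf)):
    v=np.array(v); k=abs(v-np.median(v))<4; p=np.polyfit(np.array(us)[k],v[k],1); print(nm,np.degrees(np.arctan(p[0])).round(2),k.sum())
print(arm.get_state()["time"])
# where level lines parallel to the stop at rear/front height project
R,t=np.array(im["R"]),np.array(im["t"])
def pr(X):
    c=R@X+t; x,y=c[:2]/c[2]; g=1+im["k1"]*(x*x+y*y); return np.array([im["cx"]+im["fx"]*x*g,im["cy"]+im["fy"]*y*g])
N=np.array([-HF[1],HF[0],0])
for nm,a,z in(("rear",.156,.105),("front",-.006,.105)):
    p0,p1=[pr(SH+a*HF+b*N+[0,0,z]) for b in(.14,.02)]; dd=p1-p0; print("square",nm,np.degrees(np.arctan2(dd[1],dd[0])).round(2))
```

```text
now [10.83 -0.2  -2.98] [-0.04 -0.56  0.  ]
0.0798 [ 6.06 -0.31 -1.49]
0.0802 [ 1.7  -0.12  0.23]
0.0798 [ 6.52 -0.14 -1.25]
0.0796 [ 8.58 -0.57 -2.41]
top ((74.79581451416016, 81.3216552734375), (162.80068969726562, 117.82946014404297), 0.955656111240387)
side ((74.8726806640625, 81.73540496826172), (125.7547378540039, 163.07406616210938), 89.65544891357422)
rear 3.32 30
front 4.0 29
34.1917
square rear 3.01
square front 3.17
```

```bash
cat > edge.py <<'E'
from h import *
def rear(px,v0,v1,u0=247,u1=280,shift=0):
    x=px.astype(float); bl=x[...,2]-x[...,0]   # blueness
    us,vs=[],[]
    for u in range(u0,u1):
        c=bl[v0:v1,u]; i=int(np.argmax(np.diff(c)>25)) if (np.diff(c)>25).any() else None
        if i is None: continue
        w=np.diff(c)[max(0,i-1):i+3].clip(0); us.append(u); vs.append(v0+max(0,i-1)+.5+(w*np.arange(len(w))).sum()/w.sum())
    us,vs=np.array(us),np.array(vs)
    for _ in range(4):
        p=np.polyfit(us,vs,1); r=vs-np.polyval(p,us); k=abs(r)<max(.35,1.5*np.std(r)); us,vs=us[k],vs[k]
    return np.degrees(np.arctan(p[0])).round(2),len(us),np.polyval(p,265).round(1),np.std(r).round(2)
E
python3 - <<'E'
from edge import *
a=np.load("pics/top0.npz")["px"]; b=np.load("pics/top2.npz")["px"]
px=np.mean([arm.get_image("top")["pixels"] for _ in range(3)],0)
print("initial",rear(a,78,100)); print("pull",rear(b,100,122)); print("now",rear(px,100,122))
print("F",arm.get_state()["force"],arm.get_state()["time"])
E
```

```text
initial (np.float64(3.09), 33, np.float64(88.4), np.float64(0.12))
pull (np.float64(3.35), 31, np.float64(109.6), np.float64(0.15))
now (np.float64(3.36), 31, np.float64(109.6), np.float64(0.14))
F [ 9.17613316 -1.14174921 -4.25257506] 34.3417
```

Run:
```python
from edge import *
im=arm.get_image("top"); R,t=np.array(im["R"]),np.array(im["t"])
def pr(X):
    c=R@X+t; x,y=c[:2]/c[2]; g=1+im["k1"]*(x*x+y*y); return np.array([im["cx"]+im["fx"]*x*g,im["cy"]+im["fy"]*y*g])
def ang(a,z,b0,b1,hy):
    f=np.array([np.cos(hy),np.sin(hy),0]); n=np.array([-f[1],f[0],0]); p,q=[pr(SH+a*f+b*n+[0,0,z]) for b in(b0,b1)]; d=q-p
    return np.degrees(np.arctan2(d[1],d[0])).round(2),p.round(1),q.round(1)
for h in(-2.0,-2.2,-2.5): print(h,"rear now",ang(.156,.105,.14,.02,np.radians(h)),"rear init",ang(.232,.105,.14,.02,np.radians(h))[0],"fascia front top",ang(0,.24,.15,-.15,np.radians(h)))
# fascia front top->green/wood edges: strongest vertical gradient near the predicted line, right half and left half
g=cv2.cvtColor(im["pixels"],cv2.COLOR_RGB2GRAY).astype(float)
p,q=ang(0,.24,.15,-.15,HY)[1:]
for nm,rng in(("whole",range(int(p[0]),int(q[0]))),):
    for off in(-4,-2,0,2,4):
        us,vs=[],[]
        for u in rng:
            v=int(round(p[1]+(q[1]-p[1])*(u-p[0])/(q[0]-p[0])))+off
            w=abs(np.diff(g[v-3:v+5,u])); us.append(u); vs.append(v-3+.5+(w**2*np.arange(len(w))).sum()/(w**2).sum())
        us,vs=np.array(us),np.array(vs)
        for _ in range(5):
            c=np.polyfit(us,vs,1); r=vs-np.polyval(c,us); k=abs(r)<max(.3,1.5*r.std()); us,vs=us[k],vs[k]
        print("fascia edge",off,np.degrees(np.arctan(c[0])).round(2),len(us),r.std().round(2))
```

```text
-2.0 rear now (np.float64(2.82), array([245.6, 109.2]), array([283.2, 111.1])) rear init 2.75 fascia front top (np.float64(2.97), array([234.4, 143.9]), array([339.7, 149.4]))
-2.2 rear now (np.float64(3.01), array([245.8, 109.1]), array([283.4, 111.1])) rear init 2.94 fascia front top (np.float64(3.17), array([234.5, 143.8]), array([339.7, 149.6]))
-2.5 rear now (np.float64(3.3), array([246.1, 108.9]), array([283.6, 111.1])) rear init 3.22 fascia front top (np.float64(3.46), array([234.5, 143.5]), array([339.7, 149.9]))
fascia edge -4 4.07 49 0.48
fascia edge -2 3.97 47 0.18
fascia edge 0 4.0 62 0.19
fascia edge 2 4.16 54 0.15
fascia edge 4 3.26 53 0.27
```

The tote is against the stop: stiff, repeatable contact at 6–9 N, and the rear edge is parallel to the stop within about 0.3°. Now unhooking.

Run:
```python
from edge import *
arm.move_straight(hk(.091,.120),vel=.03); print(arm.get_state()["force"].round(2))
arm.move_straight(hk(.091,.164),vel=.06); print(arm.get_state()["force"].round(2))
arm.move_straight(hk(-.03,.164),vel=.15)
st=arm.get_state(); print(st["force"].round(2),st["time"])
im=arm.get_image("top"); print(rear(im["pixels"],100,122))
for n in("side","top"):
    if n=="side": im=arm.get_image(n)
    W=cloud(im,st)
    for k in("hook","hook_tip","blue_tote_lip","blue_tote"): print(n,k,[(np.round(d["point"],4).tolist(),round(d["confidence"],2)) for d in arm.landmark_of(im,k)[:3]])
    o=(B-.03*HF)[:2]; D=W[...,:2]-o; a=D@HF[:2]; b=D@np.array([-HF[1],HF[0]])
    m=(abs(W[...,2]-.165)<.03)&(abs(b)<.02)&(a>-.11)&(a<.03)
    print(n,"shaft",m.sum(),np.polyfit(a[m],b[m],1),np.polyfit(a[m],W[...,2][m],1),np.nanpercentile(a[m],99))
```

```text
[-0.07 -0.32 -2.7 ]
[ 0.1  -0.43 -1.88]
[-1.02  0.02 -2.  ] 36.7667
(np.float64(3.38), 31, np.float64(109.6), np.float64(0.14))
side hook [([0.2245, 0.3296, 0.0062], 0.59), ([0.5261, 0.0873, 0.1628], 0.57), ([0.4546, 0.091, 0.1647], 0.24)]
side hook_tip [([0.2562, 0.3492, 0.0077], 0.73), ([0.5221, 0.0811, 0.1276], 0.59)]
side blue_tote_lip [([0.6289, 0.0857, 0.1037], 0.7)]
side blue_tote [([0.6958, 0.0817, 0.0266], 0.6)]
side shaft 201 [-0.00123621  0.00122187] [-0.06739166  0.16200206] 0.0069332027198748
top hook [([0.2245, 0.3296, 0.0062], 0.59), ([0.5261, 0.0873, 0.1628], 0.57), ([0.4546, 0.091, 0.1647], 0.24)]
top hook_tip [([0.2562, 0.3492, 0.0077], 0.73), ([0.5221, 0.0811, 0.1276], 0.59)]
top blue_tote_lip [([0.6289, 0.0857, 0.1037], 0.7)]
top blue_tote [([0.6958, 0.0817, 0.0266], 0.6)]
top shaft 201 [-0.00123621  0.00122187] [-0.06739166  0.16200206] 0.0069332027198748
```

Run:
```python
from h import *
q=quat(RY,0,HL); f=np.array([np.cos(RY),np.sin(RY),0])
arm.move_straight(tcp(RO+[0,0,.10]-.08*f,RY,-.18,q),q,vel=.25)
arm.move_straight(tcp(RO+[0,0,.10],RY,-.18,q),vel=.2)
arm.move_straight(tcp(RO+[0,0,.03],RY,-.18,q),vel=.15)
st=arm.get_state(); print(st["time"],st["force"].round(2))
for n in("wrist","side","top"):
    im=arm.get_image(n); W=cloud(im,st)
    if n=="wrist": save(im,"w4")
    D=W[...,:2]-RO[:2]; a=D@f[:2]; b=D@np.array([-f[1],f[0]])
    m=(abs(W[...,2]-.094)<.018)&(abs(b)<.0105)&(a>-.12)&(a<.02)
    if m.sum()>20: print(n,m.sum(),np.polyfit(a[m],b[m],1).round(4),np.polyfit(a[m],W[...,2][m],1).round(4),np.nanpercentile(a[m],[1,99]))
    print([(np.round(d["point"],4).tolist(),round(d["confidence"],2)) for d in arm.landmark_of(im,"hook")[:2]])
```

```text
40.0417 [ 0.69  0.42 -0.74]
[]
side 210 [0.0021 0.0012] [-0.0104  0.0943] [-0.11864587  0.0072098 ]
[([0.6228, 0.3422, 0.0941], 0.75), ([0.6136, 0.0015, 0.1966], 0.64)]
top 178 [ 0.002  -0.0022] [0.0058 0.0954] [-0.11827856  0.00403342]
[([0.6194, 0.3393, 0.0931], 0.84), ([0.5132, 0.5475, -0.0003], 0.74)]
```

View pics/w4.png

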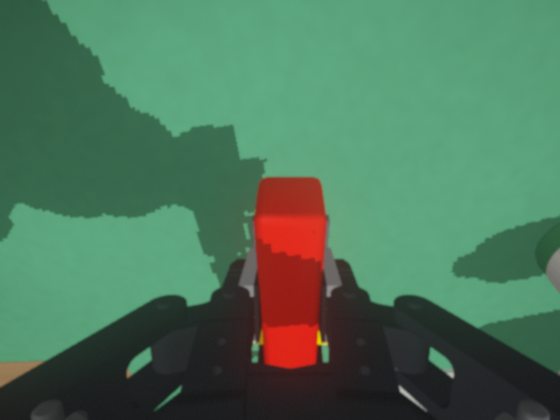

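The wrist view shows the handle held squarely at (290,280). The hook is level and over the slots within 2 mm. Lowering it and letting go, then a close look at the tote front.

Run:
```python
from h import *
q=quat(RY,0,HL)
z=.03
arm.move_straight(tcp(RO+[0,0,.006],RY,-.18,q),vel=.08)
for dz in(.004,.002,.0005):
    arm.move_straight(tcp(RO+[0,0,dz],RY,-.18,q),vel=.03); F=arm.get_state()["force"]; print(dz,F.round(2))
    if F[2]>2: break
arm.grip(.085); arm.dwell(.2)
tz=Rn.from_quat(q).as_matrix()[:,2]
arm.move_straight(tcp(RO,RY,-.18,q)-.13*tz,vel=.25)
st=arm.get_state(); im=arm.get_image("wrist"); W=cloud(im,st); px=im["pixels"]
f=np.array([np.cos(RY),np.sin(RY)]); D=W[...,:2]-RO[:2]; a=D@f; b=D@np.array([-f[1],f[0]])
hsv=cv2.cvtColor(px,cv2.COLOR_RGB2HSV); H,S=hsv[...,0].astype(int),hsv[...,1]
m=((H<8)|(H>172))&(S>140)&(abs(b)<.04)&(W[...,2]>.065); print("red",m.sum(),np.polyfit(a[m],b[m],1),np.nanpercentile(a[m],[1,99]),np.polyfit(a[m],W[...,2][m],1))
m=(abs(W[...,2]-.066)<.006)&(abs(b)<.011)&(a>-.1)&(a<.05); print("shaft",m.sum(),np.polyfit(a[m],b[m],1),np.nanpercentile(a[m],[1,99]),np.nanmedian(W[...,2][m]))
print(st["time"])
for fl in(0,1):
  for L in(0,.5,.8,1.1):
    q2=quat(HY,fl,L)
    for p in([.42,.085,.26],[.48,.085,.32]): 
        r=arm.ik(p,q2); print(fl,L,p,None if r is None else r.round(2).tolist())
T=np.array(im["tool_from_camera"]); print(T.round(3))
```

```text
0.004 [-0.61 -0.51 -2.17]
0.002 [ 1.08  0.65 -1.88]
0.0005 [ 0.32  0.28 -1.24]
red 3246 [-0.0026597   0.00020626] [-0.22352209 -0.13261722] [0.01410339 0.07612581]
shaft 920 [-0.00775235 -0.00013167] [-0.09903268  0.00622695] 0.06698708240470154
43.05
0 0 [0.42, 0.085, 0.26] [0.02, -0.17, 1.73, -0.0, 1.58, -1.51]
0 0 [0.48, 0.085, 0.32] [0.02, -0.05, 1.5, -0.0, 1.69, -1.52]
0 0.5 [0.42, 0.085, 0.26] [0.05, -0.49, 2.03, -0.05, 1.1, -1.47]
0 0.5 [0.48, 0.085, 0.32] [0.04, -0.36, 1.83, -0.04, 1.17, -1.48]
0 0.8 [0.42, 0.085, 0.26] [0.08, -0.66, 2.22, -0.12, 0.79, -1.4]
0 0.8 [0.48, 0.085, 0.32] [0.06, -0.52, 2.03, -0.1, 0.83, -1.43]
0 1.1 [0.42, 0.085, 0.26] None
0 1.1 [0.48, 0.085, 0.32] [0.09, -0.63, 2.24, -0.26, 0.45, -1.28]
1 0 [0.42, 0.085, 0.26] [0.02, -0.17, 1.73, -0.0, 1.58, 1.63]
1 0 [0.48, 0.085, 0.32] [0.02, -0.05, 1.5, -0.0, 1.69, 1.63]
1 0.5 [0.42, 0.085, 0.26] [0.05, -0.49, 2.03, -0.05, 1.1, 1.67]
1 0.5 [0.48, 0.085, 0.32] [0.04, -0.36, 1.83, -0.04, 1.17, 1.66]
1 0.8 [0.42, 0.085, 0.26] [0.08, -0.66, 2.22, -0.12, 0.79, 1.74]
1 0.8 [0.48, 0.085, 0.32] [0.06, -0.52, 2.03, -0.1, 0.83, 1.71]
1 1.1 [0.42, 0.085, 0.26] None
1 1.1 [0.48, 0.085, 0.32] [0.09, -0.63, 2.24, -0.26, 0.45, 1.86]
[[-0.    -0.964 -0.266  0.067]
 [ 1.    -0.    -0.     0.001]
 [ 0.    -0.266  0.964 -0.126]
 [ 0.     0.     0.     1.   ]]
```

Run:
```python
from h import *
best=None
for fl in(1,0):
    q=quat(HY,fl,.5); M=Rn.from_quat(q).as_matrix()
    im=arm.get_image("wrist"); T=np.array(im["tool_from_camera"])
    for p in([.42,.085,.26],[.48,.085,.32],[.40,.085,.22]):
        p=np.array(p); X=(M.T@(np.array([.622,.084,.08])-p)); c=T[:3,:3].T@(X-T[:3,3]); u=im["cx"]+im["fx"]*c[0]/c[2]; v=im["cy"]+im["fy"]*c[1]/c[2]
        cam=p+M@T[:3,3]; print(fl,p,"cam",cam.round(3),"uv",u.round(),v.round(),c[2].round(3))
```

```text
1 [0.42  0.085 0.26 ] cam [0.418 0.084 0.403] uv 282.0 85.0 0.361
1 [0.48  0.085 0.32 ] cam [0.478 0.084 0.463] uv 285.0 160.0 0.405
1 [0.4   0.085 0.22 ] cam [0.398 0.084 0.363] uv 281.0 41.0 0.326
0 [0.42  0.085 0.26 ] cam [0.301 0.09  0.339] uv 295.0 249.0 0.409
0 [0.48  0.085 0.32 ] cam [0.361 0.09  0.399] uv 293.0 177.0 0.41
0 [0.4   0.085 0.22 ] cam [0.281 0.09  0.299] uv 296.0 289.0 0.394
```

Run:
```python
from h import *
q=quat(HY,0,.5)
s=arm.get_state(); p=s["position"].copy(); p[2]=.30
arm.move_straight(p,vel=.3)
arm.move_to([.48,.085,.32],q)
st=arm.get_state(); im=arm.get_image("wrist"); save(im,"w5"); W=cloud(im,st); np.savez("pics/w5.npz",W=W,px=im["pixels"]); print(st["time"])
px=im["pixels"]; hsv=cv2.cvtColor(px,cv2.COLOR_RGB2HSV).astype(int)
D=W-SH; a=D[...,:2]@HF[:2]; b=D[...,:2]@np.array([-HF[1],HF[0]]); z=W[...,2]
blue=(abs(hsv[...,0]-112)<12)&(hsv[...,1]>110)
def fit(m,nm,side):
    xs,ys=[],[]
    for c in np.arange(-.15,.15,.004):
        t=m&(abs(b-c)<.003)
        if t.sum()>3: xs.append(c); ys.append(np.percentile(a[t],side))
    xs,ys=np.array(xs),np.array(ys)
    for _ in range(4):
        p=np.polyfit(xs,ys,1); r=ys-np.polyval(p,xs); k=abs(r)<max(.0008,2*r.std()); xs,ys=xs[k],ys[k]
    print(nm,len(xs),xs.min().round(3),xs.max().round(3),"deg",np.degrees(np.arctan(p[0])).round(2),"a at .08",np.polyval(p,.08).round(4),r.std().round(5))
fit(blue&(abs(z-.105)<.006)&(a>-.02)&(a<.03),"lip front",5)
fit(blue&(abs(z-.105)<.006)&(a>-.02)&(a<.03),"wall inner",95)
fit((~blue)&(abs(z-.055)<.004)&(abs(a)<.02),"stop front",5)
fit((~blue)&(abs(z-.045)<.02)&(abs(a)<.02),"stop face",50)
```

```text
44.8667
lip front 31 0.022 0.142 deg 0.0 a at .08 -0.0034 0.00024
wall inner 27 0.03 0.134 deg -0.11 a at .08 0.0118 0.00027
stop front 75 -0.15 0.146 deg 0.01 a at .08 0.0023 0.00017
stop face 75 -0.15 0.146 deg 0.02 a at .08 0.0031 8e-05
```

View pics/w5.png

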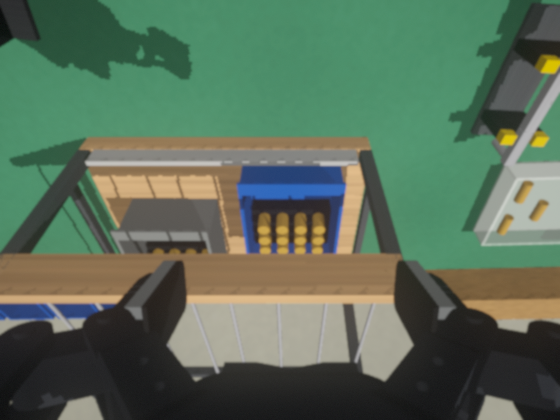

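The wrist view shows the tote lip at (290,172) lying along the stop strip at (220,160). The skew is 0.0° and the lip sits 5.7 mm in front of the stop's front edge, against 6 mm expected. The hook is back in the rest at the right of the picture, (540,110). Handing in.

```bash
python3 -c "
from rig import arm
print(arm.finish_job())"
```

```text
the job is handed in; nothing more can be done
None
```

The job is handed in at about 45 s of robot time: the blue tote stands square and flush against the front stop (measured skew 0.0°, within about 0.3 mm), and the hook is back on the left rest, prong down and handle towards the robot.

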